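# Clear the tape measure out of the clamp and close the glue joint

## Robot

A 6-joint arm with a two-finger parallel gripper is mounted at the origin on a cart in front of the work surface, level with it; the furniture and walls round the work are solid. World frame = base frame: x ahead of the robot, y to its left, z up, the work surface at z = 0. Lengths are in m, angles in rad, forces in N, time in s.
With the tool pointing down it reaches from about 0.225 to 0.875 m from the base axis. Payload 3.4 kg.
Tool frame: the origin (TCP) lies at the very end of the fingers, on their centre line; the grasp point (between the pads) lies manip.grip_point_offset behind it (manip.grip_point_offset is the distance from the TCP to the grasp point, in m); z points along the fingers, y is the line along which they close (so a half turn about z gives the same grasp; the last joint's range is limited). The gripper opens to 85 mm and grips with 20 to 120 N. Pads are 22 mm wide; open, the fingers measure 114 mm over their backs; the gripper's body (76 mm by 85 mm) begins 54 mm behind the grasp point. The pads swing forward as they close: fully open they stand 13 mm farther back than shut.
Start: joints at [1.077, 0.276, 1.505, -0, 1.361, -0.121], TCP at [0.209, 0.536, 0.231] pointing down, gripper open.
Joint ranges: [-2.89, 2.89], [-0.75, 2.08], [0.22, 2.7], [-1.18, 4.32], [0.11, 2.71], [-2.7, 2.7]. Speed limits (rad/s): [2.57, 2.57, 3.14, 3.14, 3.14, 3.14].

## Interface

Orientations are given as a unit quaternion [w, x, y, z].
In Python, from rig import manip gives the robot as it stands.
- The arm moves only by the shell command python3 -m pendant 'ROWS' [FORCE]. ROWS is JSON, a list of rows, each an object of numbers: "jaw": the opening, from -1 (shut) to 1 (fully open); "tx", "ty", "tz": the shift along the world's x, y, z in cm; "ax", "ay", "az": the turn, a rotation vector about the world's x, y, z in degrees. In form: [{"jaw": .., "tx": .., "ty": .., "tz": .., "ax": .., "ay": .., "az": ..}, ...]. A call has 1 to 10 rows; each row is the pose to reach, as a shift and turn from the pose commanded when the call began; what a row does not reach only later rows make up. A row lasts 1/8 s, in which the tool goes at most 62.5 mm and 10.7 degrees, less where a joint would pass 70% of its speed; a pose out of reach is approached as far as the arm can. A call with a gripper value outside its range is refused whole. The fingers move at their own pace and stop on an object; FORCE is the grip in N (left out, the last holds). Time passes only in rows, so rows that repeat a pose let the fingers close. It gives the time, the measured TCP pose, the force, the opening and the grip force at its end, in the units of the state.
- manip.get_state(): the state, without advancing time (a new reading comes with each control period).
- manip.get_image(name): name is "side" or "top"; returns a dict with "pixels" (384x512x3 uint8, blue, green, red), "depth" (384x512 float32, m along the optical axis (not along the pixel's ray), 0 where there is no reading), "fx", "fy", "cx", "cy" (pixels), "pose" (4x4, takes a point from camera to world coordinates). Camera axes: x right, y down, z forward; pixel columns grow to the right and rows downward; lengths in m; the calibration is good to about 2 mm. A picture is of the moment at which its call begins.
- manip.sign_off(): hands the job in; it is judged then, once.
The state is a dict: "clock": time; "qpos": joint angles; "qd": joint speeds; "effort": joint torques, N m; "position": TCP position; "ee_rot": TCP orientation; "contact_force": force on the tool from outside, world axes, zero at the start; "moment": the same for the moment, N m; "width": finger opening in m; "gripper_force": force on a finger pad.
Only numpy, scipy, OpenCV 4.12 (cv2) and the standard library are available. Lean on these libraries where they do the work, as an engineer would, in place of code of your own. Each camera call takes 0.05 s, during which the arm holds its last target. There are 200 camera calls.

## Task

The tape measure has been left standing between the jaws of the bar clamp on the glue-up board. Lift it out and stand it upright on the bench top beside the board, then slide the clamp's handle jaw up until it bears snugly on the two wooden strips and closes the joint between them, the strips staying flat on the board. Do not disturb the white tube and the brush beside the board, or the masking tape.

Things in the scene. Friction and masses are not known exactly. Their poses are not given: they have to be found in the camera images.
- glue_board: Plywood glue-up board, 160 x 370 x 12 mm, screwed to the bench; origin at the centre of its underside, x across it, y along it, z up. A trigger bar clamp is held flat on it: bar along y at x = -43 mm, jaws reaching to +x, tops of the jaws 38 mm above the bench; two wooden hold-downs over the bar at y = -140 and +111 mm are 38 mm high. Fixed jaw at its +y end.
- bar_clamp_jaw (a joint): Sliding handle jaw of the clamp (black and orange, with its trigger handle), m: 0 = 34 mm between the pads, each mm of joint opens 1 mm more (up to 0.1), moving the jaw to the board's -y. Closed on both strips (56 mm together) it reads about 0.022. It stays where it is left; it takes about 2 N to slide.
- fixed_pad (a point): Centre of the fixed jaw's pad face, which looks to the board's -y; the pad is 34 mm wide (board x) and 24 mm high. Its height is 25 mm above the bench.
- sliding_pad (a point): Centre of the sliding jaw's pad face, which looks to the board's +y; same size as the fixed pad. It moves with the jaw.
- handle_back (a point): Middle of the back of the sliding jaw's handle, the face that looks to the board's -y: push it to the board's +y to close the clamp. The handle is about 20 mm thick along y, reaches 23 mm to either side of this point along the board's x and from 13 to 37 mm above the bench. Moves with the jaw; the board behind it is clear.
- tape_measure: Yellow and black tape measure standing upright, case 36 mm thick (its own x), from -29 to +39 mm along its own y, 62 mm high; origin under the case, on its underside. At the start it stands on the glue-up board between the sliding pad and the strips, its thickness along the bar; its top is 74 mm above the bench, the strips and jaws beside it are 36 to 38 mm above the bench.
- dark_strip: Dark wooden strip, 84 x 28 x 24 mm (along its own x, y, z); origin at the centre of its underside. It lies flat on the glue-up board between the clamp's pads, its long side about square to the clamp bar, a few mm from the other strip and from the fixed pad at the start.
- pale_strip: Pale wooden strip, 84 x 28 x 24 mm (along its own x, y, z); origin at the centre of its underside. It lies flat on the glue-up board between the clamp's pads, its long side about square to the clamp bar, a few mm from the other strip and from the fixed pad at the start.
- glue_tube: White squeeze tube, 50 x 166 x 33 mm, lying on the bench off the board's -y end; leave it alone. Origin under its middle, length along its own y.
- paint_brush: Flat brush, 41 x 202 x 16 mm, lying on the bench along the board's far side; leave it alone. Origin under its middle, length along its own y.
- masking_tape: Roll of masking tape lying flat on the bench to the right, 100 mm across, 25 mm high; leave it alone. Origin at the centre of its underside.
There are look-alikes about, which are no part of the job. There is more than one size of the dark_strip; the job needs the smaller.

How it is judged:
By the outcome, as a careful person would: the job done as asked, in the order asked, and still so for the second after the job is handed in, with the robot touching nothing.
It also fails if it takes over 45 s, if anything falls off the work surface, if the arm or the gripper's body presses on something with over 40 N, if the wrist force passes 120 N, or if a joint passes its speed limit or range.

## Working session

There is one attempt and no reset: what is moved stays moved. The work goes in short steps, Python scripts to look and compute and a shell command to move; the robot and the scene stay as the last step left them, time stands still between calls to the robot, and variables do not carry over. Pictures are saved under pics/ and viewed, at most 10 in all, crops included, and the job is handed in when it is done.

```bash
mkdir -p pics; cat > h.py <<'E'
import numpy as np, cv2, pickle
from rig import manip
def grab(n,save=None):
    im=manip.get_image(n)
    if save: cv2.imwrite('pics/'+save,im['pixels'])
    pickle.dump(im,open(f'{n}.pkl','wb')); return im
def load(n): return pickle.load(open(f'{n}.pkl','rb'))
def cloud(im):
    d=im['depth']; v,u=np.mgrid[:d.shape[0],:d.shape[1]]
    P=np.stack([(u-im['cx'])/im['fx']*d,(v-im['cy'])/im['fy']*d,d,np.ones_like(d)],-1)
    W=(P@np.array(im['pose']).T)[...,:3]; W[d==0]=np.nan; return W
def ray(im,u,v,z):
    T=np.array(im['pose']); r=T[:3,:3]@np.array([(u-im['cx'])/im['fx'],(v-im['cy'])/im['fy'],1]); o=T[:3,3]
    return o+r*(z-o[2])/r[2]
E
python3 - <<'E'
from h import *
a=grab('top','top0.png');b=grab('side','side0.png')
print(manip.get_state(),manip.grip_point_offset)
print(np.round(a['pose'],3),a['fx'],np.round(b['pose'],3))
E
```

```text
{'clock': 0.1, 'qpos': array([ 1.07700060e+00,  2.76525472e-01,  1.50603525e+00, -2.74635751e-05,
        1.36071467e+00, -1.21009106e-01]), 'qd': array([ 0.00030784, -0.00144818, -0.00325242,  0.00168301, -0.00124524,
        0.00066891]), 'effort': array([ 2.37295564e-03, -4.17695475e+01, -2.46405691e+01, -4.48310047e-04,
        5.75958984e-03, -2.01277949e-06]), 'position': array([0.20920615, 0.53506292, 0.23051836]), 'ee_rot': array([-2.41786451e-04,  1.85313000e-01,  9.82679187e-01, -8.05990275e-04]), 'contact_force': array([-0.5776627 ,  0.24040206, -0.53322259]), 'moment': array([ 0.00557963,  0.00207679, -0.00561001]), 'gripper_force': 0.0, 'width': 0.08537493044779516} 0.0187
[[-0.013 -0.992  0.128  0.363]
 [-1.     0.014  0.003 -0.361]
 [-0.005 -0.128 -0.992  1.28 ]
 [ 0.     0.     0.     1.   ]] 439.11592451217126 [[ 0.893 -0.258  0.368  0.16 ]
 [-0.449 -0.492  0.746 -1.035]
 [-0.011 -0.832 -0.555  0.571]
 [ 0.     0.     0.     1.   ]]
```

View pics/top0.png

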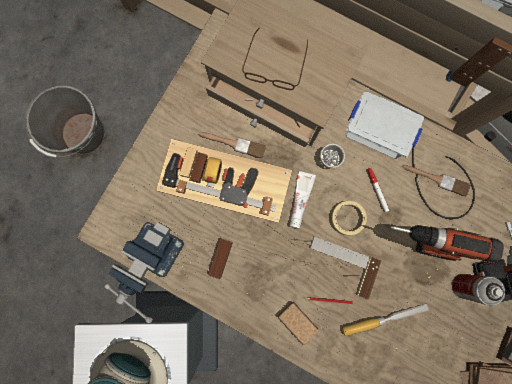

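View pics/side0.png

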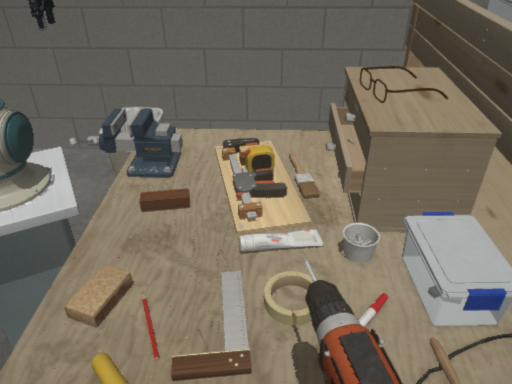

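Top view: the board is centred at about (225,180), with the tape measure (yellow) at about (214,170), pale and dark strips at about (187,163) and (199,166), the handle jaw at about (240,188), and the fixed jaw at about (172,168). The white tube is at (302,200), the brush at (232,145), the masking tape at (348,217), and the look-alike large dark strip lies on the bench at (220,258). The side view agrees: the tape measure is at (260,158) and the loose dark block at (165,200).

```bash
python3 - <<'E'
from h import *
a=load('top');b=load('side')
c1=cv2.resize(a['pixels'][130:226,150:300],None,fx=5,fy=5,interpolation=cv2.INTER_CUBIC)
cv2.imwrite('pics/c1.png',c1)
c2=cv2.resize(b['pixels'][130:235,205:330],None,fx=5,fy=5,interpolation=cv2.INTER_CUBIC)
cv2.imwrite('pics/c2.png',c2)
W=cloud(a)
hsv=cv2.cvtColor(a['pixels'],cv2.COLOR_BGR2HSV)
# board contour: light wood
m=((W[...,2]>0.007)&(W[...,2]<0.09)).astype(np.uint8); m[:130]=0;m[230:]=0;m[:,:150]=0;m[:,293:]=0
n,l,s,c=cv2.connectedComponentsWithStats(m); 
for i in range(1,n):
    if s[i,4]>40:print(s[i],np.nanmedian(W[l==i],0).round(3))
# tape top by depth
for nm,I in(('top',a),('side',b)):
    w=cloud(I); t=(w[...,2]>0.055)&(w[...,2]<0.085)&(w[...,0]>.3)&(w[...,0]<.65)&(w[...,1]>-.45)&(w[...,1]<0)
    n,l,s,c=cv2.connectedComponentsWithStats(t.astype(np.uint8))
    for i in range(1,n):
        if s[i,4]>20:
            p=w[l==i]; r=cv2.minAreaRect((p[:,:2]*1000).astype(np.float32)); print(nm,s[i],p.mean(0).round(4),r)
E
```

```text
[199 132  67  26 593] [ 0.66  -0.325  0.014]
[ 156  139  136   84 6697] [ 0.553 -0.27   0.015]
[150 222  21   8  99] [ 0.421 -0.096  0.082]
top [204 157  18  25 325] [ 0.5784 -0.2399  0.0711] ((580.0620727539062, -239.17515563964844), (38.655635833740234, 67.89695739746094), 75.33030700683594)
top [155 222  16  13 101] [ 0.4156 -0.1051  0.0794] ((415.9658203125, -102.69243621826172), (38.02373123168945, 19.127450942993164), 60.212547302246094)
top [163 237   9  19  37] [ 0.3669 -0.1155  0.0687] ((366.5215759277344, -115.07740020751953), (4.478350639343262, 53.44114685058594), 63.533084869384766)
top [129 260  19  12 115] [ 0.3114 -0.0395  0.0816] ((308.1245422363281, -39.66593933105469), (39.831817626953125, 32.6984748840332), 62.19430923461914)
side [126 134  57  21 594] [ 0.3604 -0.1033  0.0707] ((359.65936279296875, -93.360595703125), (55.323787689208984, 137.80764770507812), 73.93861389160156)
side [245 145  30  16 367] [ 0.5737 -0.248   0.0687] ((577.6739501953125, -242.2724609375), (38.751441955566406, 68.09249877929688), 73.2715072631836)
```

View pics/c1.png

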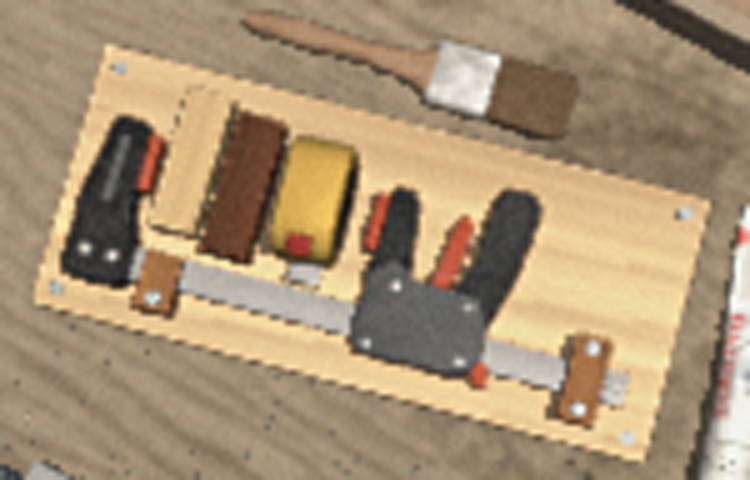

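View pics/c2.png

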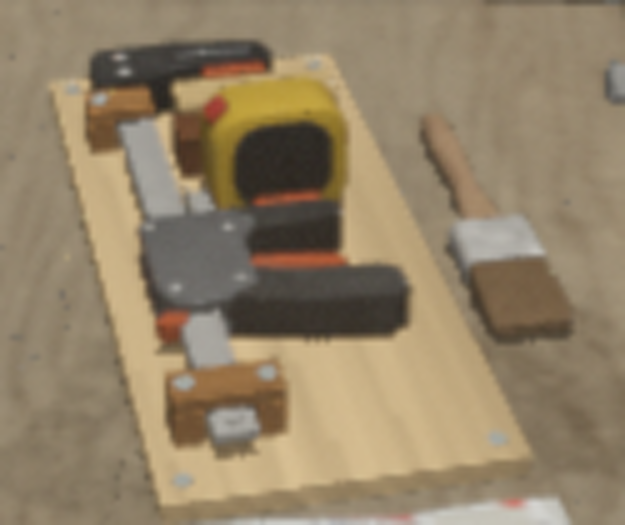

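Crop: left to right on the board are the fixed jaw (110,200), the pale strip (195,160), the small dark strip (243,187), the tape measure (315,200), the sliding jaw pad (378,222) and the handle (505,250). The board corners are at (108,44), (710,203), (642,462) and (36,303).

Things that could be confused:
- **Dark strip:** the small one is between the jaws at top pixel (199,166), and the large one is on the bench at (220,258). The one in the clamp is the right one.
- **Brush:** (232,145) lies beside the board, and (437,180) is a far look-alike.
- **Tape measure:** there is only one, at (214,170).

```bash
cat >> h.py <<'E'
def board(a):
    P=np.array([ray(a,150+(u+.5)/5-.5,130+(v+.5)/5-.5,.012)[:2] for u,v in[(108,44),(710,203),(642,462),(36,303)]])
    ey=(P[0]+P[3]-P[1]-P[2]);ey/=np.linalg.norm(ey); ex=np.array([ey[1],-ey[0]]); return P,P.mean(0),ex,ey
E
python3 - <<'E'
from h import *
a=load('top');P,o,ex,ey=board(a)
print('sides',[np.linalg.norm(P[i]-P[(i+1)%4]).round(4) for i in range(4)],o,ex,ey,np.degrees(np.arctan2(ey[1],ey[0])))
B=lambda p:np.array([(p-o)@ex,(p-o)@ey]).round(4)
for n,p in(('tape',[.579,-.241]),):print(n,B(np.array(p)))
for n,u,v,z in(('handleback',525,272,.037),('handletop',515,190,.037),('padface lo',365,250,.037),('padface hi',380,195,.037),('fix hi',162,138,.037),('fix lo',150,190,.037),('dark TL',240,110,.036),('darkTR',288,125,.036),('darkBR',248,262,.036),('darkBL',200,248,.036),('lookalike',350,640,.024),('vise R',5*34,5*120,.08),('paleTL',188,88,.036),('paleBL',152,228,.036)):
    q=ray(a,150+u/5,130+v/5,z)[:2];print(n,q.round(4),B(q))
for s in((-.145,.0),(-.145,.03)):print(s,o+s[0]*ex+s[1]*ey)
W=cloud(a);X=(W[...,:2]-o); bx=X@ex;by=X@ey
m=(bx>-.24)&(bx<-.09)&(by>-.12)&(by<.17)&(W[...,2]>.012)
print('obstacles',np.unique(np.round(np.c_[bx[m],by[m]]/.03).astype(int)*3,axis=0).tolist(), 'cm')
# sliding jaw region height profile along the board at x near 0..0.03
h=(W[...,2]>.026)&(W[...,2]<.05)
for x0 in(-.01,.0,.01,.02,.03):
    k=h&(abs(bx-x0)<.004); print(x0,np.sort((by[k]*1000).round()).astype(int).tolist())
E
```

```text
sides [np.float64(0.3678), np.float64(0.1568), np.float64(0.3645), np.float64(0.1592)] [ 0.55629779 -0.26929665] [ 0.96277929 -0.27028881] [0.27028881 0.96277929] 74.31854650492602
tape [0.0142 0.0334]
handleback [ 0.5383 -0.3593] [ 0.007  -0.0916]
handletop [ 0.5859 -0.3542] [ 0.0515 -0.0738]
padface lo [ 0.5523 -0.2679] [-0.0042  0.0003]
padface hi [ 0.5841 -0.2766] [0.0288 0.0005]
fix hi [ 0.6193 -0.151 ] [0.0287 0.1309]
fix lo [ 0.5889 -0.1444] [-0.0023  0.1291]
dark TL [ 0.6353 -0.1959] [0.0562 0.092 ]
darkTR [ 0.6261 -0.2236] [0.0548 0.0628]
darkBR [ 0.5464 -0.2007] [-0.028   0.0634]
darkBL [ 0.555  -0.1732] [-0.0273  0.0922]
lookalike [ 0.3313 -0.2574] [-0.2198 -0.0494]
vise R [ 0.3554 -0.1646] [-0.2217  0.0465]
paleTL [ 0.6487 -0.1657] [0.061  0.1247]
paleBL [ 0.567  -0.1455] [-0.0232  0.122 ]
(-0.145, 0.0) [ 0.41669479 -0.23010477]
(-0.145, 0.03) [ 0.42480346 -0.20122139]
obstacles [[-24, -6], [-24, -3], [-24, 6], [-24, 9], [-24, 12], [-24, 15], [-24, 18], [-21, -6], [-21, -3], [-21, 6], [-21, 9], [-21, 12], [-21, 15], [-21, 18], [-18, -6], [-18, -3], [-18, 9], [-18, 12], [-
[... 3121 characters left out ...]
, 159, 160, 161, 162, 163]
0.03 [-391, -387, -385, -384, -382, -380, -370, -364, -89, -88, -87, -86, -85, -85, -83, -83, -82, -80, -80, -79, -77, -76, -74, -74, -73, -71, -70, -70, -69, -68, -67, -65, -64, -64, -62, -53, -53, -50, -49, -47, -21, -20, -19, -18, -16, -16, -15, -14, -14, -11, -11, -9, -8, -6, -5, -3, -3, 0, 0, 2, 3, 17, 17, 18, 66, 67, 67, 69, 70, 70, 72, 72, 75, 76, 77, 77, 78, 79, 81, 82, 82, 83, 85, 87, 88, 89, 90, 90, 91, 91, 94, 99, 100, 100, 101, 102, 104, 105, 106, 108, 108, 110, 111, 112, 112, 115, 115, 117, 119, 119, 121, 121, 123, 124, 125, 128, 132, 133, 135, 136, 139, 140, 141, 142, 144, 145, 145, 147, 147, 148, 151, 151, 152, 153, 156, 156, 158, 159, 160, 162, 163]
```

Measurements hold up. The strips span board y 66–93 and 99–126 mm, the gap between pads is about 128 mm (joint about 0.094), and the tape measure is centred at world (0.579,-0.241) with its thickness along azimuth 74.3°. That calls for a tool turn of +5.6°. I'll move above it.

```bash
python3 -m pendant '[{"jaw":1,"tx":18.5,"ty":-38.8,"tz":0,"az":2.8},{"jaw":1,"tx":18.5,"ty":-38.8,"tz":0,"az":2.8},{"jaw":1,"tx":18.5,"ty":-38.8,"tz":0,"az":2.8},{"jaw":1,"tx":18.5,"ty":-38.8,"tz":0,"az":2.8},{"jaw":1,"tx":18.5,"ty":-38.8,"tz":0,"az":2.8},{"jaw":1,"tx":18.5,"ty":-38.8,"tz":0,"az":2.8},{"jaw":1,"tx":18.5,"ty":-38.8,"tz":0,"az":2.8},{"jaw":1,"tx":18.5,"ty":-38.8,"tz":0,"az":2.8},{"jaw":1,"tx":18.5,"ty":-38.8,"tz":0,"az":2.8},{"jaw":1,"tx":18.5,"ty":-38.8,"tz":0,"az":2.8}]' 40
```

```text
invalid input at $[0]: expected keys jaw, tx, ty, tz, ax, ay, az
```

```bash
python3 -m pendant '[{"jaw":1,"tx":18.5,"ty":-38.8,"tz":0,"ax":0,"ay":0,"az":2.8},{"jaw":1,"tx":18.5,"ty":-38.8,"tz":0,"ax":0,"ay":0,"az":2.8},{"jaw":1,"tx":18.5,"ty":-38.8,"tz":0,"ax":0,"ay":0,"az":2.8},{"jaw":1,"tx":18.5,"ty":-38.8,"tz":0,"ax":0,"ay":0,"az":2.8},{"jaw":1,"tx":18.5,"ty":-38.8,"tz":0,"ax":0,"ay":0,"az":2.8},{"jaw":1,"tx":18.5,"ty":-38.8,"tz":0,"ax":0,"ay":0,"az":2.8},{"jaw":1,"tx":18.5,"ty":-38.8,"tz":0,"ax":0,"ay":0,"az":2.8},{"jaw":1,"tx":18.5,"ty":-38.8,"tz":0,"ax":0,"ay":0,"az":2.8},{"jaw":1,"tx":18.5,"ty":-38.8,"tz":0,"ax":0,"ay":0,"az":2.8}]' 40
```

```text
clock: 1.23
position: [0.394, 0.1476, 0.2311]
ee_rot: [-0.001, 0.162, 0.987, 0.0]
contact_force: [-0.2, 1.0, -0.0]
width: 0.0854
gripper_force: 0.0
```

```bash
python3 -m pendant '[{"jaw":1,"tx":18.5,"ty":-38.8,"tz":0,"ax":0,"ay":0,"az":2.8},{"jaw":1,"tx":18.5,"ty":-38.8,"tz":0,"ax":0,"ay":0,"az":2.8},{"jaw":1,"tx":18.5,"ty":-38.8,"tz":0,"ax":0,"ay":0,"az":2.8},{"jaw":1,"tx":18.5,"ty":-38.8,"tz":0,"ax":0,"ay":0,"az":2.8},{"jaw":1,"tx":18.5,"ty":-38.8,"tz":0,"ax":0,"ay":0,"az":2.8},{"jaw":1,"tx":18.5,"ty":-38.8,"tz":0,"ax":0,"ay":0,"az":2.8},{"jaw":1,"tx":18.5,"ty":-38.8,"tz":0,"ax":0,"ay":0,"az":2.8},{"jaw":1,"tx":18.5,"ty":-38.8,"tz":0,"ax":0,"ay":0,"az":2.8},{"jaw":1,"tx":18.5,"ty":-38.8,"tz":0,"ax":0,"ay":0,"az":2.8},{"jaw":1,"tx":18.5,"ty":-38.8,"tz":-8,"ax":0,"ay":0,"az":2.8}]' 40; python3 - <<'E'
from h import *
a=grab('top');b=grab('side')
c1=cv2.resize(a['pixels'][120:230,150:300],(600,440),interpolation=cv2.INTER_CUBIC)
c2=cv2.resize(b['pixels'][60:235,180:330],(600,700)[:2],interpolation=cv2.INTER_CUBIC)
cv2.imwrite('pics/c3.png',cv2.resize(b['pixels'][60:235,180:330],(450,525),interpolation=cv2.INTER_CUBIC))
s=manip.get_state();print(s['position'],s['ee_rot'])
E
```

```text
clock: 2.48
position: [0.5833, -0.2398, 0.1736]
ee_rot: [0.006, 0.136, 0.991, -0.002]
contact_force: [0.8, -0.4, -1.4]
width: 0.0856
gripper_force: 0.0
[ 0.57445051 -0.2351434   0.16291042] [-0.00691313  0.1357204   0.99071856  0.00298644]
```

View pics/c3.png

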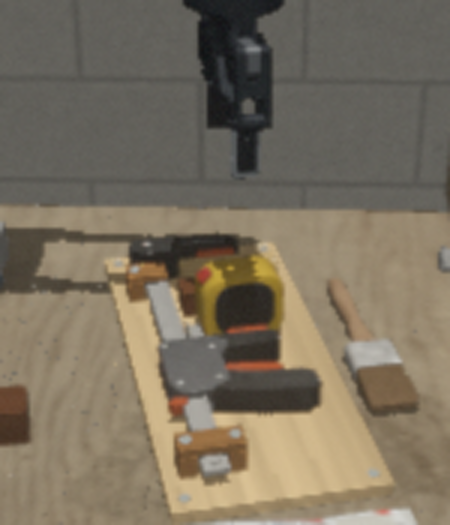

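Side crop: the gripper hangs open above the tape measure (240,300), with its finger at (247,160), and nothing is disturbed. Next I'll settle and descend.

```bash
python3 -m pendant '[{"jaw":1,"tx":0,"ty":0,"tz":-2,"ax":0,"ay":0,"az":0},{"jaw":1,"tx":0,"ty":0,"tz":-4,"ax":0,"ay":0,"az":0},{"jaw":1,"tx":0,"ty":0,"tz":-4,"ax":0,"ay":0,"az":0},{"jaw":1,"tx":0,"ty":0,"tz":-4,"ax":0,"ay":0,"az":0}]'
```

```text
clock: 3.08
position: [0.5804, -0.2401, 0.1309]
ee_rot: [0.001, 0.137, 0.991, -0.0]
contact_force: [0.1, 0.1, 0.5]
width: 0.0854
gripper_force: 0.0
```

```bash
python3 -m pendant '[{"jaw":1,"tx":0,"ty":0,"tz":-3,"ax":0,"ay":0,"az":0},{"jaw":1,"tx":0,"ty":0,"tz":-6,"ax":0,"ay":0,"az":0},{"jaw":1,"tx":-0.1,"ty":-0.1,"tz":-8.4,"ax":0,"ay":0,"az":0},{"jaw":1,"tx":-0.1,"ty":-0.1,"tz":-8.4,"ax":0,"ay":0,"az":0},{"jaw":-1,"tx":-0.1,"ty":-0.1,"tz":-8.4,"ax":0,"ay":0,"az":0},{"jaw":-1,"tx":-0.1,"ty":-0.1,"tz":-8.4,"ax":0,"ay":0,"az":0},{"jaw":-1,"tx":-0.1,"ty":-0.1,"tz":-8.4,"ax":0,"ay":0,"az":0},{"jaw":-1,"tx":-0.1,"ty":-0.1,"tz":-8.4,"ax":0,"ay":0,"az":0},{"jaw":-1,"tx":-0.1,"ty":-0.1,"tz":-8.4,"ax":0,"ay":0,"az":0},{"jaw":-1,"tx":-0.1,"ty":-0.1,"tz":-8.4,"ax":0,"ay":0,"az":0}]' 40
```

```text
clock: 4.32
position: [0.5794, -0.2414, 0.0463]
ee_rot: [0.001, 0.137, 0.991, 0.0]
contact_force: [-0.5, 2.7, 5.8]
width: 0.0361
gripper_force: 42.9
```

The grip is on: width 36 mm at 43 N. Lifting out straight.

```bash
python3 -m pendant '[{"jaw":-1,"tx":0,"ty":0,"tz":2,"ax":0,"ay":0,"az":0},{"jaw":-1,"tx":0,"ty":0,"tz":5,"ax":0,"ay":0,"az":0},{"jaw":-1,"tx":0,"ty":0,"tz":8,"ax":0,"ay":0,"az":0},{"jaw":-1,"tx":-4,"ty":0.8,"tz":10,"ax":0,"ay":0,"az":0},{"jaw":-1,"tx":-8,"ty":1.5,"tz":10,"ax":0,"ay":0,"az":0},{"jaw":-1,"tx":-12,"ty":2.2,"tz":10,"ax":0,"ay":0,"az":0},{"jaw":-1,"tx":-14.7,"ty":2.8,"tz":10,"ax":0,"ay":0,"az":0},{"jaw":-1,"tx":-14.7,"ty":2.8,"tz":8,"ax":0,"ay":0,"az":0},{"jaw":-1,"tx":-14.7,"ty":2.8,"tz":6,"ax":0,"ay":0,"az":0},{"jaw":-1,"tx":-14.7,"ty":2.8,"tz":6,"ax":0,"ay":0,"az":0}]'
```

```text
clock: 5.58
position: [0.4298, -0.2126, 0.1034]
ee_rot: [-0.002, 0.137, 0.991, 0.001]
contact_force: [0.3, -1.2, -2.0]
width: 0.0356
gripper_force: 42.4
```

```bash
python3 - <<'E'
from h import *
b=grab('side');print(manip.get_state()['position'],manip.get_state()['width'])
cv2.imwrite('pics/c4.png',cv2.resize(b['pixels'][60:235,100:330],(690,525),interpolation=cv2.INTER_CUBIC))
E
```

```text
[ 0.43072805 -0.2131659   0.10433556] 0.03547404346892073
```

View pics/c4.png

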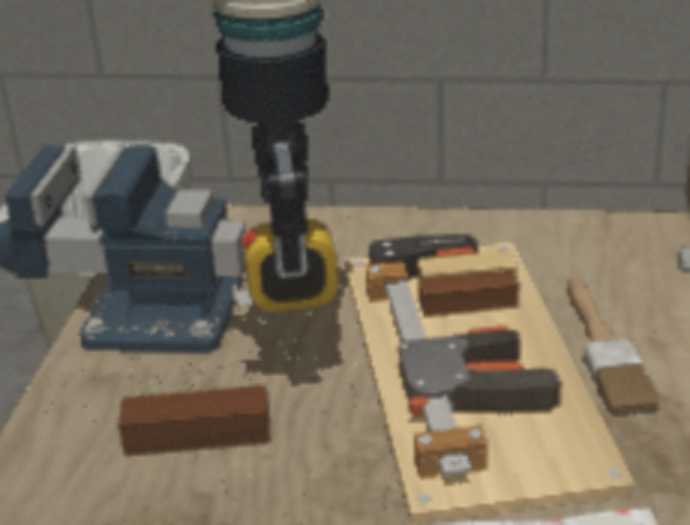

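Side crop: the tape measure (290,265) is held upright over clear bench between the vise and the board, and the strips (468,285) are undisturbed. Lowering.

```bash
python3 -m pendant '[{"jaw":-1,"tx":0,"ty":0,"tz":-3,"ax":0,"ay":0,"az":0},{"jaw":-1,"tx":0,"ty":0,"tz":-5.5,"ax":0,"ay":0,"az":0},{"jaw":-1,"tx":0,"ty":0,"tz":-6.5,"ax":0,"ay":0,"az":0},{"jaw":-1,"tx":0,"ty":0,"tz":-6.9,"ax":0,"ay":0,"az":0},{"jaw":-1,"tx":0,"ty":0,"tz":-6.9,"ax":0,"ay":0,"az":0},{"jaw":-1,"tx":0,"ty":0,"tz":-6.9,"ax":0,"ay":0,"az":0}]'
```

```text
clock: 6.38
position: [0.4321, -0.2139, 0.0366]
ee_rot: [0.001, 0.137, 0.991, -0.0]
contact_force: [0.1, 0.6, -2.8]
width: 0.036
gripper_force: 42.4
```

```bash
python3 -m pendant '[{"jaw":-1,"tx":0,"ty":0,"tz":-0.15,"ax":0,"ay":0,"az":0},{"jaw":-1,"tx":0,"ty":0,"tz":-0.15,"ax":0,"ay":0,"az":0},{"jaw":-1,"tx":0,"ty":0,"tz":-0.25,"ax":0,"ay":0,"az":0},{"jaw":-1,"tx":0,"ty":0,"tz":-0.25,"ax":0,"ay":0,"az":0}]'
```

```text
clock: 6.88
position: [0.4314, -0.2134, 0.0342]
ee_rot: [0.0, 0.137, 0.991, -0.0]
contact_force: [-1.9, 0.6, 6.3]
width: 0.0358
gripper_force: 42.3
```

The bench is carrying it (6 N up). Release and retreat straight up.

```bash
python3 -m pendant '[{"jaw":1,"tx":0,"ty":0,"tz":0,"ax":0,"ay":0,"az":0},{"jaw":1,"tx":0,"ty":0,"tz":0,"ax":0,"ay":0,"az":0},{"jaw":1,"tx":0,"ty":0,"tz":0,"ax":0,"ay":0,"az":0},{"jaw":1,"tx":0,"ty":0,"tz":0,"ax":0,"ay":0,"az":0},{"jaw":1,"tx":0,"ty":0,"tz":3,"ax":0,"ay":0,"az":0},{"jaw":1,"tx":0,"ty":0,"tz":6,"ax":0,"ay":0,"az":0},{"jaw":1,"tx":0,"ty":0,"tz":10,"ax":0,"ay":0,"az":0},{"jaw":1,"tx":0,"ty":0,"tz":10,"ax":0,"ay":0,"az":0},{"jaw":1,"tx":0,"ty":0,"tz":10,"ax":0,"ay":0,"az":0}]'
python3 - <<'E'
from h import *
P,o,ex,ey=board(load('top')) if 0 else (None,np.array([.5563,-.2693]),np.array([.9628,-.2703]),np.array([.2703,.9628]))
for n,x,y in(('behind',.012,-.125),('contact',.012,-.087)):print(n,o+x*ex+y*ey)
b=grab('side');w=cloud(b);a=grab('top');wa=cloud(a)
for nm,w in(('side',w),('top',wa)):
    X=w[...,:2]-o;bx=X@ex;by=X@ey
    m=(bx<-.08)&(bx>-.19)&(by>-.03)&(by<.07)&(w[...,2]>.05)&(w[...,2]<.08);p=w[m]
    print(nm,m.sum(),p.mean(0),cv2.minAreaRect((p[:,:2]*1000).astype(np.float32)),np.percentile(p[:,2],99))
E
```

```text
clock: 8.0
position: [0.431, -0.2132, 0.1329]
ee_rot: [-0.0, 0.137, 0.991, 0.0]
contact_force: [-0.1, -0.2, -0.5]
width: 0.0853
gripper_force: 0.0
behind [ 0.5340661 -0.3928936]
contact [ 0.5443375 -0.3563072]
side 319 [ 0.42772555 -0.21921283  0.05962757] ((429.25177001953125, -214.46690368652344), (39.66230773925781, 67.73545837402344), 70.87123107910156) 0.06458905942773266
top 23 [ 0.41068554 -0.22085628  0.05605379] ((427.49896240234375, -224.96832275390625), (9.510150909423828, 62.18252944946289), 73.67680358886719) 0.060867723717887706
```

The tape measure stands upright on the bench, with its top at about 62 mm. Shut the fingers and go behind the handle.

```bash
python3 -m pendant '[{"jaw":-1,"tx":2.5,"ty":-4.5,"tz":1,"ax":0,"ay":0,"az":0},{"jaw":-1,"tx":5,"ty":-9,"tz":1,"ax":0,"ay":0,"az":0},{"jaw":-1,"tx":7.5,"ty":-13.5,"tz":1,"ax":0,"ay":0,"az":0},{"jaw":-1,"tx":10.5,"ty":-18.5,"tz":0,"ax":0,"ay":0,"az":0},{"jaw":-1,"tx":10.5,"ty":-18.5,"tz":-3,"ax":0,"ay":0,"az":0},{"jaw":-1,"tx":10.5,"ty":-18.5,"tz":-6,"ax":0,"ay":0,"az":0},{"jaw":-1,"tx":10.5,"ty":-18.5,"tz":-8,"ax":0,"ay":0,"az":0},{"jaw":-1,"tx":10.5,"ty":-18.5,"tz":-8,"ax":0,"ay":0,"az":0}]' 40
python3 - <<'E'
from h import *
b=grab('side');print(manip.get_state()['position'])
cv2.imwrite('pics/c5.png',cv2.resize(b['pixels'][60:255,120:350],(690,585),interpolation=cv2.INTER_CUBIC))
E
```

```text
clock: 9.1
position: [0.5346, -0.3969, 0.0498]
ee_rot: [-0.003, 0.137, 0.991, 0.002]
contact_force: [-0.2, -0.3, 0.6]
width: 0.0002
gripper_force: 0.0
[ 0.53561375 -0.39774769  0.05152851]
```

View pics/c5.png

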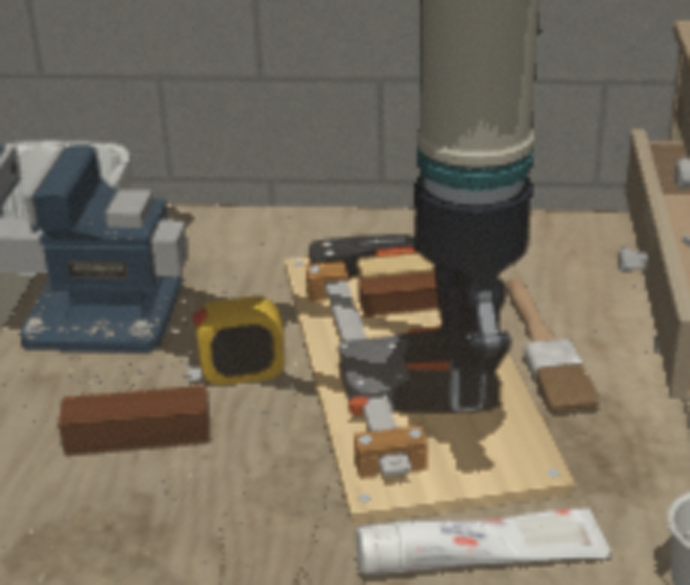

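Side crop: the tape measure stands upright at (240,340), off the board, and the shut fingers (475,385) hang behind the handle. Lower to z of about 20 mm, then begin pushing along the board's +y (0.27, 0.963).

```bash
python3 -m pendant '[{"jaw":-1,"tx":0,"ty":0,"tz":-1.5,"ax":0,"ay":0,"az":0},{"jaw":-1,"tx":0,"ty":0,"tz":-3.1,"ax":0,"ay":0,"az":0},{"jaw":-1,"tx":0,"ty":0,"tz":-3.1,"ax":0,"ay":0,"az":0},{"jaw":-1,"tx":0.27,"ty":0.96,"tz":-3.1,"ax":0,"ay":0,"az":0},{"jaw":-1,"tx":0.54,"ty":1.93,"tz":-3.1,"ax":0,"ay":0,"az":0},{"jaw":-1,"tx":0.81,"ty":2.89,"tz":-3.1,"ax":0,"ay":0,"az":0},{"jaw":-1,"tx":1.08,"ty":3.85,"tz":-3.1,"ax":0,"ay":0,"az":0},{"jaw":-1,"tx":1.08,"ty":3.85,"tz":-3.1,"ax":0,"ay":0,"az":0}]'
```

```text
clock: 10.15
position: [0.5477, -0.3589, 0.0226]
ee_rot: [0.0, 0.137, 0.991, 0.0]
contact_force: [0.1, -0.1, 0.3]
width: 0.0003
gripper_force: 0.0
```

```bash
python3 -m pendant '[{"jaw":-1,"tx":0.22,"ty":0.77,"tz":-0.1,"ax":0,"ay":0,"az":0},{"jaw":-1,"tx":0.43,"ty":1.54,"tz":-0.1,"ax":0,"ay":0,"az":0},{"jaw":-1,"tx":0.65,"ty":2.31,"tz":-0.1,"ax":0,"ay":0,"az":0},{"jaw":-1,"tx":0.86,"ty":3.08,"tz":-0.1,"ax":0,"ay":0,"az":0}]'
python3 - <<'E'
from h import *
o,ex,ey=(np.array([.5563,-.2693]),np.array([.9628,-.2703]),np.array([.2703,.9628]))
print('tcp board',(manip.get_state()['position'][:2]-o)@np.c_[ex,ey])
for n in('side','top'):
    w=cloud(grab(n));X=w[...,:2]-o;bx=X@ex;by=X@ey
    for lo,hi in((-.005,.005),(.02,.03)):
        k=(bx>lo)&(bx<hi)&(w[...,2]>.028)&(w[...,2]<.05)&(by>-.12)&(by<.17)
        s=np.sort(by[k]*1000); g=np.where(np.diff(s)>3)[0]
        print(n,lo,[(round(x[0]),round(x[-1])) for x in np.split(s,g+1)])
E
```

```text
clock: 10.65
position: [0.5562, -0.3288, 0.0215]
ee_rot: [0.0, 0.137, 0.991, -0.0]
contact_force: [-0.8, -2.0, 1.3]
width: 0.0002
gripper_force: 1.0
tcp board [ 0.01603352 -0.05733147]
side -0.005 [(-63, -58), (-43, -13), (-4, 0), (4, 4), (17, 38), (44, 44), (48, 48), (65, 69), (73, 74), (78, 87), (90, 91), (96, 119), (122, 125), (128, 128), (131, 155), (158, 167)]
side 0.02 [(-71, -68), (-65, -62), (71, 71), (75, 75), (81, 85), (92, 92), (99, 102), (106, 113), (118, 123), (132, 136), (141, 141)]
top -0.005 [(-32, -32), (-29, -29), (-26, -14), (-7, 5), (21, 47), (66, 87), (118, 128), (131, 168)]
top 0.02 [(24, 48), (65, 73), (106, 127), (132, 163)]
```

The jaw is moving with 2 N on the tool, and its pad is now at about +48. It has to reach about +75, which is roughly 27 mm more. Continue 18 mm, then finer steps.

```bash
python3 -m pendant '[{"jaw":-1,"tx":0.14,"ty":0.48,"tz":0,"ax":0,"ay":0,"az":0},{"jaw":-1,"tx":0.27,"ty":0.96,"tz":0,"ax":0,"ay":0,"az":0},{"jaw":-1,"tx":0.38,"ty":1.35,"tz":0,"ax":0,"ay":0,"az":0},{"jaw":-1,"tx":0.43,"ty":1.54,"tz":0,"ax":0,"ay":0,"az":0},{"jaw":-1,"tx":0.49,"ty":1.73,"tz":0,"ax":0,"ay":0,"az":0},{"jaw":-1,"tx":0.54,"ty":1.93,"tz":0,"ax":0,"ay":0,"az":0}]'
```

```text
clock: 11.5
position: [0.5611, -0.3098, 0.0212]
ee_rot: [-0.0, 0.137, 0.991, 0.0]
contact_force: [-0.6, -3.0, -0.0]
width: 0.0001
gripper_force: 1.2
```

```bash
python3 -m pendant '[{"jaw":-1,"tx":0.03,"ty":0.1,"tz":0,"ax":0,"ay":0,"az":0},{"jaw":-1,"tx":0.05,"ty":0.19,"tz":0,"ax":0,"ay":0,"az":0},{"jaw":-1,"tx":0.08,"ty":0.29,"tz":0,"ax":0,"ay":0,"az":0},{"jaw":-1,"tx":0.11,"ty":0.39,"tz":0,"ax":0,"ay":0,"az":0}]'
```

```text
clock: 12.0
position: [0.5622, -0.3059, 0.0212]
ee_rot: [-0.0, 0.137, 0.991, 0.0]
contact_force: [-2.3, -2.7, -0.3]
width: -0.0
gripper_force: 1.3
```

```bash
python3 -m pendant '[{"jaw":-1,"tx":0.03,"ty":0.1,"tz":0,"ax":0,"ay":0,"az":0},{"jaw":-1,"tx":0.05,"ty":0.19,"tz":0,"ax":0,"ay":0,"az":0}]'; python3 -m pendant '[{"jaw":-1,"tx":0.03,"ty":0.1,"tz":0,"ax":0,"ay":0,"az":0},{"jaw":-1,"tx":0.03,"ty":0.1,"tz":0,"ax":0,"ay":0,"az":0}]'; python3 - <<'E'
from h import *
a=grab('top');b=grab('side')
cv2.imwrite('pics/c6.png',np.vstack([cv2.resize(a['pixels'][135:205,150:270],(480,280),interpolation=cv2.INTER_CUBIC),cv2.resize(b['pixels'][130:200,205:325],(480,280),interpolation=cv2.INTER_CUBIC)]))
E
```

```text
clock: 12.25
position: [0.5628, -0.304, 0.0213]
ee_rot: [-0.0, 0.137, 0.991, 0.0]
contact_force: [-0.6, -2.4, -0.6]
width: 0.0002
gripper_force: 1.3
clock: 12.5
position: [0.5631, -0.3028, 0.0213]
ee_rot: [-0.0, 0.137, 0.991, 0.0]
contact_force: [-1.6, -2.1, -0.5]
width: 0.0001
gripper_force: 1.1
```

View pics/c6.png

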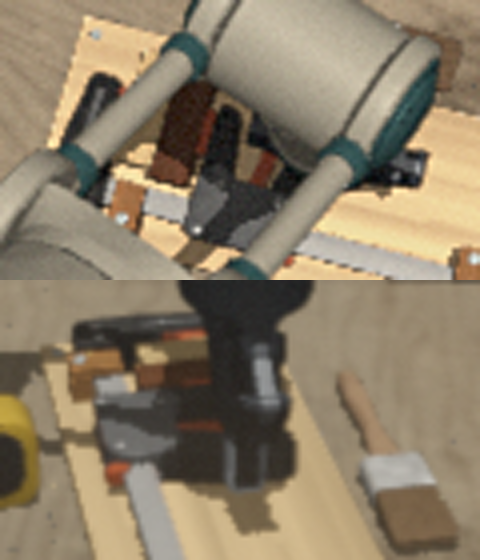

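The top crop shows the pad (205,130) at the dark strip (185,130), and force is still only about 2 N. I'll continue in small steps until the force rises.

```bash
for i in 1; do python3 -m pendant '[{"jaw":-1,"tx":0.03,"ty":0.1,"tz":0,"ax":0,"ay":0,"az":0},{"jaw":-1,"tx":0.05,"ty":0.19,"tz":0,"ax":0,"ay":0,"az":0}]' | grep -E 'posi|contact'; done; python3 -m pendant '[{"jaw":-1,"tx":0.03,"ty":0.1,"tz":0,"ax":0,"ay":0,"az":0},{"jaw":-1,"tx":0.05,"ty":0.19,"tz":0,"ax":0,"ay":0,"az":0}]' | grep -E 'posi|contact'
```

```text
position: [0.5634, -0.3018, 0.0213]
contact_force: [-3.7, -5.1, -0.8]
position: [0.5635, -0.3017, 0.0213]
contact_force: [-4.0, -9.8, -2.1]
```

```bash
python3 -m pendant '[{"jaw":-1,"tx":0.03,"ty":0.1,"tz":0,"ax":0,"ay":0,"az":0},{"jaw":-1,"tx":0.05,"ty":0.19,"tz":0,"ax":0,"ay":0,"az":0}]' | grep -E 'posi|contact'
```

```text
position: [0.5636, -0.3015, 0.0214]
contact_force: [-5.7, -13.3, -3.7]
```

Firm stop: the force rises to about 14 N with almost no travel, within about 1 mm of the expected closed position. One more small nudge, then back off and lift away.

```bash
python3 -m pendant '[{"jaw":-1,"tx":0.03,"ty":0.1,"tz":0,"ax":0,"ay":0,"az":0},{"jaw":-1,"tx":0.03,"ty":0.1,"tz":0,"ax":0,"ay":0,"az":0}]' | grep -E 'posi|contact'; python3 -m pendant '[{"jaw":-1,"tx":-0.27,"ty":-0.96,"tz":0,"ax":0,"ay":0,"az":0},{"jaw":-1,"tx":-0.81,"ty":-2.9,"tz":0,"ax":0,"ay":0,"az":0},{"jaw":-1,"tx":-0.81,"ty":-2.9,"tz":0,"ax":0,"ay":0,"az":0},{"jaw":-1,"tx":-0.81,"ty":-2.9,"tz":4,"ax":0,"ay":0,"az":0},{"jaw":-1,"tx":-0.81,"ty":-2.9,"tz":9,"ax":0,"ay":0,"az":0},{"jaw":-1,"tx":-6,"ty":-8,"tz":14,"ax":0,"ay":0,"az":0},{"jaw":-1,"tx":-11,"ty":-11,"tz":18,"ax":0,"ay":0,"az":0},{"jaw":-1,"tx":-15,"ty":-14,"tz":20,"ax":0,"ay":0,"az":0},{"jaw":-1,"tx":-18,"ty":-16,"tz":20,"ax":0,"ay":0,"az":0},{"jaw":-1,"tx":-18,"ty":-16,"tz":20,"ax":0,"ay":0,"az":0}]'
python3 - <<'E'
from h import *
a=grab('top');b=grab('side')
cv2.imwrite('pics/c7.png',np.vstack([cv2.resize(a['pixels'][130:230,150:310],(480,300),interpolation=cv2.INTER_CUBIC),cv2.resize(b['pixels'][130:230,180:340],(480,300),interpolation=cv2.INTER_CUBIC)]))
o,ex,ey=(np.array([.5563,-.2693]),np.array([.9628,-.2703]),np.array([.2703,.9628]))
w=cloud(a);X=w[...,:2]-o;bx=X@ex;by=X@ey
for lo,hi in((-.02,-.01),(-.005,.005),(.02,.03),(.04,.05)):
    k=(bx>lo)&(bx<hi)&(w[...,2]>.028)&(w[...,2]<.05)&(by>-.12)&(by<.17)
    s=np.sort(by[k]*1000); g=np.where(np.diff(s)>2.5)[0]
    z=w[...,2][k&(by>.08)&(by<.12)]
    print(lo,[(round(x[0]),round(x[-1])) for x in np.split(s,g+1)],np.percentile(z,[5,95]).round(4) if len(z) else '')
E
```

```text
position: [0.5636, -0.3015, 0.0214]
contact_force: [-6.9, -14.5, -2.3]
clock: 14.85
position: [0.3825, -0.4586, 0.2228]
ee_rot: [0.001, 0.14, 0.99, -0.001]
contact_force: [0.2, 0.2, -0.1]
width: 0.0001
gripper_force: 0.0
-0.02 [(-8, 69), (76, 131), (136, 170)] [0.0311 0.0399]
-0.005 [(-13, 13), (20, 31), (47, 167)] [0.032  0.0398]
0.02 [(-16, 10), (18, 26), (50, 146), (148, 163)] [0.0326 0.0409]
0.04 [(-19, 8), (76, 81), (84, 131)] [0.0321 0.0409]
```

View pics/c7.png

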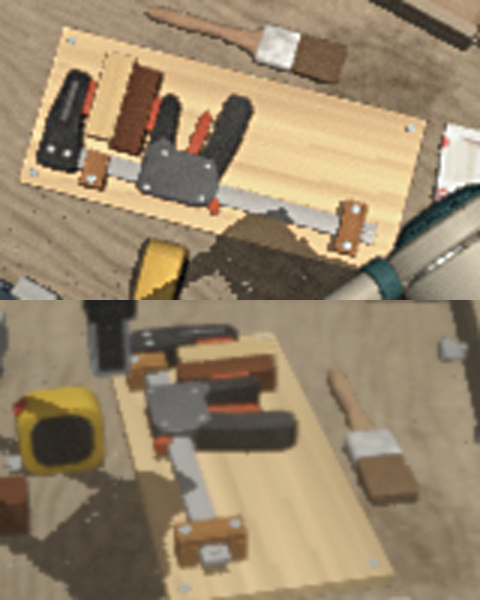

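The crops show both strips flat and tight between the pads, spanning board y 76–131 mm (56 mm expected). The tape measure stands upright on the bench at (160,270) in the top crop, and the brush and tube are undisturbed. Handing in.

```bash
python3 -c "
from rig import manip
print(manip.sign_off())"
```

```text
the job is handed in; nothing more can be done
None
```

I stood the tape measure upright on the bench beside the board, then slid the clamp's handle jaw up until both strips were flat and tight with the joint closed; the job is handed in, but sign-off returned no verdict.

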